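# Box up the tram, shut the lid and clamp it

## Task

Put the silver tram away: set it down gently on its wheels inside the open black box, then swing the lid fully shut, and last of all swing the red-handled clamp fully down onto the closed lid. Leave the fir tree, the tunnel portal and the wooden viaduct where they stand, upright.

Things in the scene. Friction and masses are not known exactly. Their poses are not given: they have to be found in the camera images.
- tram: Loose silver plastic toy tram, 120 long (x) x 38 wide (y) x 50 high, about 140 g, on its wheels on the upper tier in one of three places (fir and portal in the others). Flat sides 38 apart from 8 to 44 above its underside; roof pod 70 x 24 is the top 6. Both ends alike. Origin: centre of underside; x along its length, z up.
- lidbox: Fixed black box, left or right on the lower tier. Outside 180 (x) x 130 (y) x 66 high without lid; walls and floor 5 thick: 170 x 120 inside, 61 deep. Origin: centre of underside, z up; +x end points roughly to world +y. Lid hinge: along y at x +90, z 66. Clamp hinge: along y at x -98, z 81, outside the -x end between steel cheeks (34 over all, x -104 to -90, top z 87).
- lid (a joint): Lid angle in rad: 0 shut, about 1.57 straight up, stop at 2.0 (leaning back, away from the box). The lid is a black plate 180 x 130 x 6 that covers the whole box, hinged along one 130 edge. Stiff hinge: it stays where it is left and takes 0.1 to 0.35 N m to swing. Nothing snaps.
- lid_edge (a point): Middle of the lid's free edge, on the outer (when shut: upper) face, 180 from the hinge line. When the lid is shut this point is at x -90, z 72 in the box's frame, on top. The outer face faces away from the box when the lid stands open.
- clamp (a joint): Clamp angle in rad: 0 fully down, lying along the box's +x just above the closed lid; about 1.57 straight up; stop at 2.2 (leaning out, away from the box). Stiff hinge: it stays where it is left and takes 0.08 to 0.17 N m to swing. Nothing snaps.
- clamp_bar (a point): Centre of the clamp's red crossbar, a round bar 16 thick and 50 long along the box's y, 75 from the clamp's hinge on a flat steel arm 14 wide and 8 thick. With the clamp down its centre is at x -23, z 81 in the box's frame.
- fir: Bystander: loose green ceramic fir tree on a white foot, 70 across, 120 high, on the upper tier. Origin: centre of its underside.
- portal: Bystander: loose steel tunnel portal, 46 (x) x 100 (y) x 85 high, opening through along x, on the upper tier. Origin: centre of its underside.
- arch: Bystander: loose wooden viaduct, 150 (x) x 36 (y) x 70 high, on the lower tier between the box and the upper tier. Origin: centre of its underside.
- tier_up: Fixed white acrylic riser, 280 (x) x 340 (y) x 60 high, standing on the lower tier, left or right, on the side away from the box. Origin: centre of its underside.
- tier_low: Fixed white acrylic platform, 440 (x) x 960 (y) x 50 high, on the table. Origin: centre of its underside.

How it is judged (in metres and radians):
On the way, in this order (a step that is already met when the one before it is completed fails the run):
1. the tram stands on its wheels inside the box, let go, with the lid still open (z of tram in the frame of lidbox between -0.002 and 0.012 m and x of tram in the frame of lidbox between -0.085 and 0.085 m and y of tram in the frame of lidbox between -0.055 and 0.055 m and angle between tram's own z axis and vertical below 0.12 rad and contact force between the fingers and tram below 0.1 N and value of joint lid above 0.5 rad), for 0.2 s.
2. the lid is fully shut over the tram, with the clamp still up (z of tram in the frame of lidbox between -0.002 and 0.012 m and x of tram in the frame of lidbox between -0.085 and 0.085 m and y of tram in the frame of lidbox between -0.055 and 0.055 m and angle between tram's own z axis and vertical below 0.12 rad and value of joint lid below 0.05 rad and value of joint clamp above 0.5 rad), for 0.2 s.
3. the clamp is fully down on the shut lid (value of joint lid below 0.05 rad and value of joint clamp below 0.08 rad), for 0.2 s.
At the end, for the whole second after the job is handed in: The tram stands on its wheels (within 0.12 rad of upright) on the floor inside the box, at rest; the lid is shut (within 0.05 rad) and the clamp down (within 0.08 rad); fir, portal and viaduct are upright (0.15 rad) and within 30 mm of where they stood (all of step 3 and z of tram in the frame of lidbox between -0.002 and 0.012 m and x of tram in the frame of lidbox between -0.085 and 0.085 m and y of tram in the frame of lidbox between -0.055 and 0.055 m and angle between tram's own z axis and vertical below 0.12 rad and linear speed of tram below 0.02 m/s and distance of each of fir, portal, arch from where it was at the start of the episode below 0.03 m and angle between each of fir, portal, arch's own z axis and vertical below 0.15 rad); the robot touches nothing.
It fails at once if the tram is dropped or thrown into the box (faster than 0.6 m/s there) instead of being set down (horizontal distance between tram and lidbox below 0.08 m and z of tram in the frame of lidbox below 0.07 m and linear speed of tram above 0.6 m/s).
It fails at once if the fir tree is knocked over or shifted by more than 30 mm (distance of fir from where it was at the start of the episode above 0.03 m or angle between fir's own z axis and vertical above 0.3 rad).
It fails at once if the tunnel portal is knocked over or shifted by more than 30 mm (distance of portal from where it was at the start of the episode above 0.03 m or angle between portal's own z axis and vertical above 0.3 rad).
It fails at once if the viaduct is knocked over or shifted by more than 30 mm (distance of arch from where it was at the start of the episode above 0.03 m or angle between arch's own z axis and vertical above 0.3 rad).
It also fails if it takes over 64 s, if anything falls off the work surface, if the arm or the gripper's body presses on something with over 40 N, if the wrist force passes 120 N, or if a joint passes its speed limit or range.

## Robot

A 6-joint arm with a two-finger parallel gripper is mounted at the origin on the work surface. World frame = base frame: x ahead of the robot, y to its left, z up, the work surface at z = 0. Lengths are in mm, angles in degrees, forces in N, time in s.
With the tool pointing down it reaches from about 300 to 850 mm from the base axis. Payload 4.2 kg.
Tool frame: the origin (TCP) lies at the very end of the fingers, on their centre line; the grasp point (between the pads) lies 19 mm behind it; z points along the fingers, y is the direction in which the jaws open and shut (so a half turn about z gives the same grasp; the last joint's range is limited). The gripper opens to 91 mm and grips with 3 to 60 N. Pads are 32 mm wide; open, the fingers measure 118 mm over their backs; the gripper's body (76 mm by 178 mm) begins 60 mm behind the grasp point.
Start: joints at [-1.146, 18.312, 89.639, -0, 72.044, -1.146], TCP at [575.016, 0, 213.976] pointing down, gripper open.
Joint ranges: [-177.97, 177.97], [-48.28, 115.42], [12.27, 149.76], [-77.06, 257.06], [2.81, 150.46], [-146.56, 146.56]. Speed limits (degrees/s): [147.25, 147.25, 180, 180, 180, 180].

## Interface

Orientations are given as [roll, pitch, yaw] about the fixed x, y, z axes, in that order (R = Rz(yaw) Ry(pitch) Rx(roll)).
In Python, from workcell import monitor, eyes, job gives the robot as it stands.
- The arm moves only by the tool move_arm, never from a script. Its argument "increments" is a list that holds one entry, the list of rows, each a list of 7 numbers: the opening, from 0 (shut) to 1 (fully open), then the shift along the tool's x, y, z in cm, then the turn, a rotation vector about the tool's x, y, z in rad. In form: [[[jaw, x, y, z, ax, ay, az], ...]]. A call has 1 to 12 rows; each row shifts and turns the pose as measured when the row begins, along the tool's axes as they then stand; what a row does not reach is not made up. A row lasts 1/8 s, in which the tool goes at most 62.5 mm and 10.7 degrees, less where a joint would pass 70% of its speed; a pose out of reach is approached as far as the arm can. A call is refused whole if a number of a shift passes 6.25 or a number of a turn 0.188, either way. A call with a gripper value outside its range is refused whole. The fingers move at their own pace and stop on an object; "force" is the grip in N (left out, the last holds). Time passes only in rows, so rows that do not move let the fingers close. It gives the time, the measured TCP pose, the force and the opening at its end, in the units of the state.
- monitor.state(): the state, without advancing time (a new reading comes with each control period).
- eyes.grab_frame(name): name is "scene" or "side" or "wrist"; returns a dict with "color" (480x640x3 uint8, red, green, blue), "z_map" (480x640 float32, mm along the optical axis (not along the pixel's ray), 0 where there is no reading), "camera_matrix" (3x3 intrinsics, pixels), "rvec" (rotation vector, rad) and "tvec" (3), from world to camera coordinates, as OpenCV has them. Camera axes: x right, y down, z forward; pixel columns grow to the right and rows downward; lengths in mm; the calibration is good to about 2 mm. A picture is of the moment at which its call begins.
- job.job_done(): hands the job in, once; it reports no verdict.
The state is a dict: "time_s": time; "qpos": joint angles; "qvel": joint speeds; "effort": joint torques, N m; "ee_pos": TCP position; "ee_rot": TCP orientation; "force": force on the tool from outside, world axes, zero at the start; "torque": the same for the moment, N m; "gripper_width": finger opening in mm.
Only numpy, scipy, OpenCV 4.12 (cv2) and the standard library are available. Lean on these libraries where they do the work, as an engineer would, in place of code of your own. Each camera call takes 0.05 s, during which the arm holds its last target. There are 200 camera calls.

## Working session

There is one attempt and no reset: what is moved stays moved. The work goes in short steps, Python scripts to look and compute and a tool call to move; the robot and the scene stay as the last step left them, time stands still between calls to the robot, and variables do not carry over. Pictures are saved under pics/ and viewed, about 8 in all and at most 12, crops included, and the job is handed in when it is done.

Besides the shell and the picture viewer there is one more tool, called after "Request:" as name([rows], argument=value, ...), one row to a line, values as JSON. move_arm: Moves the arm, as the interface text tells. Its arguments: {"type":"object","properties":{"increments":{"type":"array"},"force":{"type":"number"}},"required":["increments"]}

```bash
mkdir -p pics; cat > h.py <<'E'
import numpy as np, cv2
from workcell import monitor, eyes, job
def grab(n):
    f=eyes.grab_frame(n); np.savez(f'last_{n}.npz',**{k:np.asarray(v) for k,v in f.items()}); return f
def cloud(f):
    K=np.asarray(f['camera_matrix']);R=cv2.Rodrigues(np.asarray(f['rvec'],float).reshape(3,1))[0];t=np.asarray(f['tvec'],float).ravel()
    z=np.asarray(f['z_map'],float);v,u=np.mgrid[:480,:640]
    P=np.stack([(u-K[0,2])/K[0,0]*z,(v-K[1,2])/K[1,1]*z,z],-1)
    W=(P-t)@R; W[z<=0]=np.nan; return W
def save(f,name): cv2.imwrite('pics/'+name,np.asarray(f['color'])[:,:,::-1])
E
python3 - <<'E'
from h import *
print(monitor.state())
fs=[grab(n) for n in('scene','side')]
for f,n in zip(fs,('scene','side')):
    W=cloud(f);R=cv2.Rodrigues(np.asarray(f['rvec'],float).reshape(3,1))[0];print(n,'cam',-R.T@np.asarray(f['tvec']).ravel(),R[2])
    save(f,n+'0.png')
E
```

```text
{'time_s': 0.0, 'qpos': array([-1.14667713e+00,  1.83497956e+01,  8.97050606e+01,  4.24880458e-04,
        7.20406099e+01, -1.14691006e+00]), 'qvel': array([-0.07569656,  0.0216526 , -0.13512393,  0.01715022, -0.04373533,
        0.00917985]), 'effort': array([-5.01459035e-04, -4.12465632e+01, -2.31973493e+01,  7.28826877e-02,
        4.58198413e-02, -1.41870069e-04]), 'ee_pos': array([5.74521701e+02, 5.06613948e-03, 2.13147865e+02]), 'ee_rot': array([-1.79904561e+02, -2.31473035e-03,  9.00000996e+01]), 'force': array([-1.40776611, -0.01302844, -0.25985644]), 'torque': array([-0.03871487,  0.0648893 , -0.05290363]), 'gripper_width': 90.9659573378103}
scene cam [1165.33771936  545.57928382  662.06097882] [-0.63442865 -0.54246828 -0.55066183]
side cam [ 177.00058487 -802.43645578  785.94531608] [ 0.32098559  0.70805386 -0.62898965]
```

View pics/scene0.png

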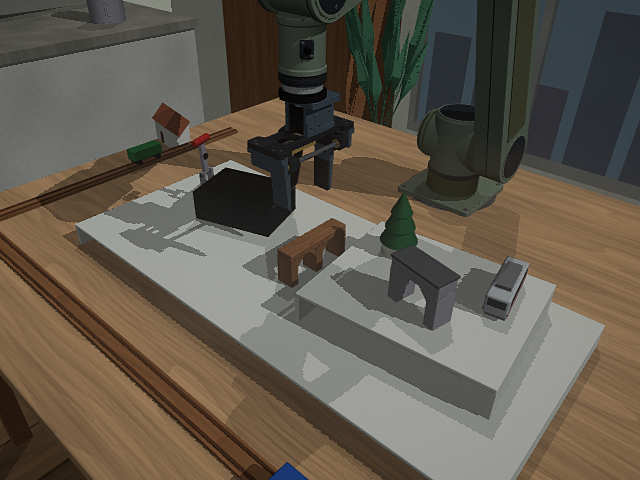

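View pics/side0.png

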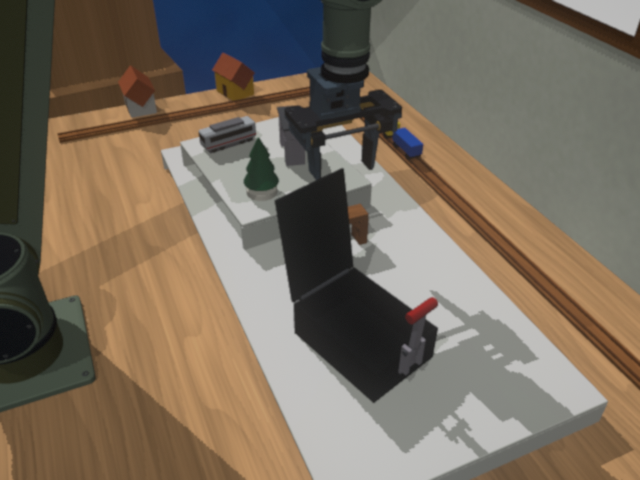

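The scene view shows the tram at about (507,288), portal (425,285), fir (400,225), arch (312,250), the open lid (245,200) and the red bar (202,140). The side view shows the box with its lid at the far end and the clamp nearly upright, red bar at (422,309). Next I measure these with the depth maps.

```bash
cat > m.py <<'E'
from h import *
def st(n,W,m):
    p=W[m&np.isfinite(W[...,2])]; 
    if len(p)<5: print(n,'none',len(p));return
    print(n,len(p),'min',np.percentile(p,2,axis=0).round(1),'max',np.percentile(p,98,axis=0).round(1))
    r=cv2.minAreaRect(p[:,:2].astype(np.float32)); print('   rect',np.round(r[0],1),np.round(r[1],1),round(r[2],1))
fs={n:dict(np.load(f'last_{n}.npz')) for n in('scene','side')}
def box(a,b,c,d):
    m=np.zeros((480,640),bool);m[b:d,a:c]=1;return m
for n,f in fs.items():
    W=cloud(f);z=W[...,2];x=W[...,0];y=W[...,1];c=f['color'].astype(int)
    red=(c[...,0]>120)&(c[...,1]<70)&(c[...,2]<70)
    tr,po,fi,ar,li,cb=(box(475,250,540,325),box(380,235,470,335),box(370,180,420,262),box(265,210,355,295),box(185,155,300,240),box(180,120,225,155)) if n=='scene' else (box(190,110,265,155),box(275,95,320,165),box(235,130,285,200),box(340,200,375,250),box(270,165,360,310),box(395,290,450,330))
    print(n)
    up=(z>40)&(z<60)&(y>-400)&(y<500); st('low',W,up); 
    st('tierup',W,(z>104)&(z<116)&(y>50)&(x>250)&(x<800)&(y<550))
    st('tram all',W,tr&(z>118)); st('tram top',W,tr&(z>155)&(z<170))
    st('tram roof',W,tr&(z>148)&(z<157))
    st('portal',W,po&(z>118)&(z<200));st('portal top',W,po&(z>190)&(z<200)); st('fir',W,fi&(z>118)&(z<240)); st('arch',W,ar&(z>56)&(z<125)&(y<200)); st('arch top',W,ar&(z>115)&(z<125))
    dark=c.sum(-1)<150
    st('lid',W,li&dark&(z>120)); st('box rim',W,dark&(z>110)&(z<121)&(y<50)&(y>-400)&(x>300)&(x<800))
    st('red',W,cb&red)
    q=W[li&dark&(z>125)&(z<400)]; q=q[np.isfinite(q).all(1)]
    m=q.mean(0);u,s,v=np.linalg.svd(q-m,full_matrices=False);print('lid plane',m.round(1),v[2].round(3),s.round())
E
python3 m.py
```

```text
scene
low 51280 min [ 344.2 -363.7   47.5] max [779.  472.3  54.8]
   rect [-251.6   42.1] [ 878.8 2331.1] 89.8
tierup 17662 min [394.5  75.  107.4] max [671.1 406.  112.8]
   rect [527.4 234.9] [283.9 341.1] 5.4
tram all 1648 min [414.5 320.  123.7] max [529.8 367.4 161.9]
   rect [470.  340.7] [121.3  38.7] 9.8
tram top 658 min [418.3 320.5 155.1] max [522.9 360.2 162.3]
   rect [469.4 340.5] [113.9  35.2] 9.3
tram roof 744 min [413.2 317.7 149.1] max [528.7 366.4 156.5]
   rect [470.2 340.7] [120.   38.7] 9.8
portal 3910 min [479.1 127.2 120.5] max [610.3 302.  196.9]
   rect [543.4 207.3] [223.1  85.6] 49.5
portal top 1396 min [553.2 202.3 191.8] max [610.4 299.6 197.2]
   rect [580.3 250.2] [102.9  48.4] 77.1
fir 1800 min [462.4 117.1 121.9] max [591.7 229.6 221.5]
   rect [531.9 175.6] [158.4  66.3] 32.8
arch 4346 min [ 476.9 -152.3   58.5] max [664.7 137.2 122. ]
   rect [538.6 -15.9] [375.8 145.1] 55.0
arch top 993 min [478.9 -17.4 115.8] max [623.8  18.8 122.6]
   rect [548.4 -59.4] [157.1 152.3] 88.9
lid 1480 min [ 422.9 -327.9  125.6] max [663.1  37.3 328.6]
   rect [ 524.
[... 1011 characters left out ...]
.6  33.4] 74.9
fir 1620 min [443.7 106.6 119.2] max [571.1 330.9 219.5]
   rect [508.8 217.4] [242.7 102. ] 77.2
arch 718 min [589.2 -21.3  57.6] max [675.8  79.9 120.2]
   rect [630.1  33.3] [139.5  44.9] 59.5
arch top 228 min [588.8 -20.2 115.6] max [624.1  15.2 120.9]
   rect [606.   -2.1] [38.7 39.7] 88.1
lid 6901 min [ 409.3 -167.1  123.8] max [527.4  -9.1 289.1]
   rect [500.9 -36.4] [316.  121.6] 73.0
box rim 1310 min [ 418.  -343.5  110.2] max [ 582.5 -141.3  120.3]
   rect [ 500.9 -181.2] [331.8 172.7] 89.8
red 155 min [ 509.3 -348.   209.6] max [ 554.2 -332.7  214.1]
   rect [ 531.9 -340.4] [47.3  9.1] 12.5
lid plane [ 467.8 -133.7  212.1] [-0.766  0.63  -0.13 ] [3958. 3612. 2283.]
```

```bash
cat > m2.py <<'E'
from h import *
P=[]
for n in('scene','side'):
    f=dict(np.load(f'last_{n}.npz'));W=cloud(f);c=f['color'].astype(int)
    m=(c.sum(-1)<130)&(W[...,0]>400)&(W[...,0]<660)&(W[...,1]>-380)&(W[...,1]<-60)
    p=W[m&(W[...,2]>56)];
    # drop flying pixels
    g=np.abs(np.gradient(np.nan_to_num(W[...,2]))).max(0)[m&(W[...,2]>56)]
    p=p[g<8]
    for lo,hi in((56,62),(62,80),(80,100),(100,112),(112,119),(119,150),(150,200),(200,250),(250,310)):
        q=p[(p[:,2]>lo)&(p[:,2]<hi)]
        if len(q)<20: continue
        r=cv2.minAreaRect(q[:,:2].astype(np.float32)); print(n,lo,hi,len(q),np.round(r[0],1),np.round(r[1],1),round(r[2],1))
    q=p[(p[:,2]>125)&(p[:,1]>-230)]
    rng=np.random.default_rng(0);best=None
    for _ in range(300):
        a=q[rng.choice(len(q),3)];nn=np.cross(a[1]-a[0],a[2]-a[0]);nn/=np.linalg.norm(nn)+1e-9
        i=np.abs((q-a[0])@nn)<3
        if best is None or i.sum()>best.sum():best=i
    s=q[best];mm=s.mean(0);v=np.linalg.svd(s-mm,full_matrices=False)[2][2]
    print(' lid',len(q),best.sum(),mm.round(1),v.round(3),'az',np.degrees(np.arctan2(v[1],v[0])).round(1),'ang from vert',np.degrees(np.arcsin(v[2])).round(1),'zmax',s[:,2].max().round(1))
    i=s[:,2]>s[:,2].max()-12; print(' topedge',s[i].min(0).round(),s[i].max(0).round(),s[i].mean(0).round(1))
    F=p[(p[:,2]>50)&(p[:,2]<60)]
    # rim scan: per-y bins along
    k=p[(p[:,2]>110)&(p[:,2]<119)&(p[:,1]<-100)]
    np.save(f'rim_{n}.npy',k)
    im=np.zeros((330,280,3),np.uint8)+255
    for a in p[p[:,2]<121]:
        im[int(-a[1]-60),int(a[0]-390)]=(0,0,255) if a[2]>110 else (0,180,0) if a[2]<64 else (180,180,180)
    cv2.imwrite(f'pics/top_{n}.png',cv2.resize(im,None,fx=1.4,fy=1.4,interpolation=0))
a=np.hstack([cv2.imread(f'pics/top_{n}.png') for n in('scene','side')]);cv2.imwrite('pics/top.png',a)
E
python3 m2.py
```

```text
scene 56 62 432 [ 502.5 -239.7] [132.8 180.4] 17.4
scene 62 80 987 [ 502.2 -239.8] [134.3 180.8] 17.2
scene 80 100 1149 [ 502.  -241.2] [135.9 182.5] 17.6
scene 100 112 717 [ 503.5 -245. ] [135.  190.6] 16.9
scene 112 119 349 [ 501.8 -238.9] [131.6 188.4] 18.0
scene 119 150 110 [ 505.9 -239.2] [126.  203.5] 17.9
scene 150 200 58 [ 475.1 -234. ] [120.9 218.5] 0.9
scene 200 250 43 [ 481.4 -249.5] [ 46.8 226.8] 31.3
scene 250 310 23 [ 508.7 -110.5] [34.  5.] 22.9
 lid 146 146 [ 470.2 -142.   170.4] [ 0.285 -0.943  0.174] az -73.2 ang from vert 10.0 zmax 294.2
 topedge [ 513. -107.  292.] [ 525. -105.  294.] [ 518.2 -106.1  293. ]
side 56 62 715 [ 500.8 -244.5] [128.9 179.8] 17.3
side 62 80 1691 [ 499.9 -244.2] [130.6 180.1] 17.6
side 80 100 1855 [ 500.2 -243.8] [130.1 179.6] 17.2
side 100 112 1263 [ 499.9 -243.9] [129.4 179. ] 17.5
side 112 119 770 [ 499.4 -241. ] [129.7 185.3] 17.4
side 119 150 1011 [ 473.2 -152.5] [127.    9.8] 17.0
side 150 200 1762 [ 468. -225.] [213.7 120.9] 88.4
side 200 250 1958 [ 468.2 -136.9] [128.2  14.5] 17.9
side 250 310 1781 [ 466.1 -130.2] [129.2  12.2] 17.6
 lid 6323 6256 [ 466.4 -140.1  212.9] [ 0.294 -0.94   0.173] az -72.6 ang from vert 10.0 zmax 292.5
 topedge [ 404. -149.  280.] [ 525. -106.  292.] [ 461.9 -128.   286.2]
```

View pics/top.png

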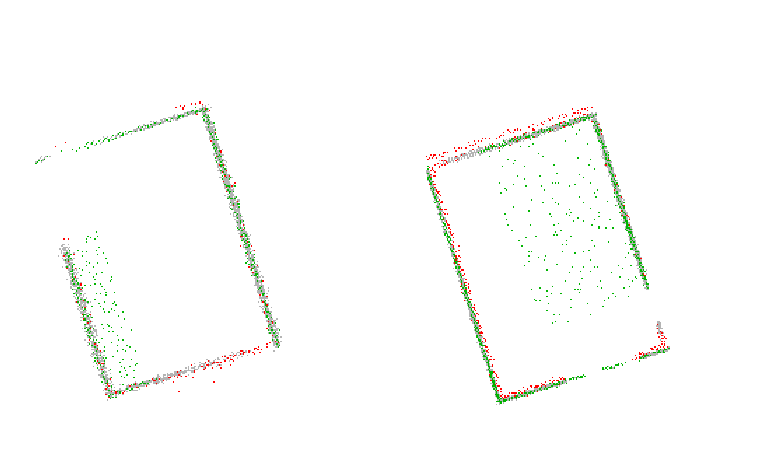

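Measured positions:

| Item | Position | Check |
|---|---|---|
| Box | centre (501,-242), yaw 107.4°, footprint 180x130 | size agrees in both views |
| Tram | (469.7,340), yaw 9.5°, top z 161 | matches 110+50 |
| Lid | leans back 10°, top z 294 | consistent with the hinge position |
| Red bar | (532,-339,205) | consistent with the clamp hinge position |

First I raise the tool and turn the jaws across the tram.

Request:
move_arm([
  [[1, 0, 0, -6, 0, 0, 0], [1, 0, 0, -6, 0, 0, 0], [1, 0, 0, 0, 0, 0, -0.174], [1, 0, 0, 0, 0, 0, -0.174], [1, 0, 0, 0, 0, 0, -0.174], [1, 0, 0, 0, 0, 0, -0.174], [1, 0, 0, 0, 0, 0, -0.174], [1, 0, 0, 0, 0, 0, -0.174], [1, 0, 0, 0, 0, 0, -0.174], [1, 0, 0, 0, 0, 0, -0.174], [1, 0, 0, 0, 0, 0, -0.174], [1, 0, 0, 0, 0, 0, -0.174]],
], force=20)

```text
time_s: 1.6
ee_pos: [571.9, 0.1, 330.1]
ee_rot: [179.8, -0.9, -167.0]
force: [-0.7, -0.5, -0.3]
gripper_width: 91.3
```

```bash
cat > go.py <<'E'
import sys
from h import *
from scipy.spatial.transform import Rotation as Ro
# go.py x y z toolyaw : difference in tool axes (cm) and turn (rad), tool pointing down
s=monitor.state();R=Ro.from_euler('xyz',s['ee_rot'],degrees=True)
a=[float(v) for v in sys.argv[1:]]
print('t',round(s['time_s'],2),'pos',s['ee_pos'].round(1),'rot',s['ee_rot'].round(2),'F',s['force'].round(1),'w',round(s['gripper_width'],1))
if len(a)>=3: print('shift cm',(R.inv().apply(np.array(a[:3])-s['ee_pos'])/10).round(2))
if len(a)==4: print('turn',(R.inv()*Ro.from_euler('xyz',[180,0,a[3]],degrees=True)).as_rotvec().round(3))
E
python3 go.py 469.7 340 300 189.5
```

```text
t 1.6 pos [5.719e+02 1.000e-01 3.301e+02] rot [ 179.77   -0.91 -166.97] F [-0.7 -0.5 -0.3] w 91.3
shift cm [ 2.24 35.41  3.19]
turn [ 0.004 -0.016  0.062]
```

Request:
move_arm([
  [[1, 0.32, 5.05, 0, 0, -0.016, 0.05], [1, 0.32, 5.05, 0, 0, 0, 0], [1, 0.32, 5.05, 0, 0, 0, 0], [1, 0.32, 5.05, 0, 0, 0, 0], [1, 0.32, 5.05, 0, 0, 0, 0], [1, 0.32, 5.05, 0, 0, 0, 0], [1, 0.32, 5.05, 0, 0, 0, 0], [1, 0, 0, 0, 0, 0, 0], [1, 0, 0, 0, 0, 0, 0]],
])

```text
time_s: 2.72
ee_pos: [482.2, 352.3, 325.7]
ee_rot: [180.0, -0.5, -170.0]
force: [-0.7, -0.2, -0.2]
gripper_width: 90.9
```

```bash
python3 go.py 469.7 340 122 189.5
```

```text
t 2.73 pos [482.2 352.3 325.7] rot [ 179.95   -0.46 -170.  ] F [-0.7 -0.2 -0.2] w 90.9
shift cm [ 1.28 -1.01 20.38]
turn [ 0.001 -0.008  0.009]
```

Request:
move_arm([
  [[1, 1.28, -1.0, 5, 0, -0.008, 0.009], [1, 0, 0, 4, 0, 0, 0], [1, 0, 0, 4, 0, 0, 0], [1, 0, 0, 0, 0, 0, 0], [1, 0, 0, 0, 0, 0, 0]],
])

```text
time_s: 3.35
ee_pos: [474.2, 334.3, 195.5]
ee_rot: [179.9, 0.3, -171.0]
force: [0.2, 0.2, 0.6]
gripper_width: 91.2
```

```bash
python3 go.py 469.7 340 122 189.5; python3 - <<'E'
from h import *
f=grab('wrist');save(f,'w1.png')
W=cloud(f);z=W[...,2]
for lo,hi in((157,166),(149,157),(120,166)):
    p=W[(z>lo)&(z<hi)&(W[...,1]>290)&(W[...,1]<400)&(W[...,0]>390)&(W[...,0]<550)]
    if len(p)>20:r=cv2.minAreaRect(p[:,:2].astype(np.float32));print(lo,len(p),np.round(r[0],1),np.round(r[1],1),round(r[2],1),np.median(p[:,2]).round(1))
E
```

```text
t 3.35 pos [474.2 334.3 195.5] rot [ 179.93    0.31 -171.  ] F [0.2 0.2 0.6] w 91.2
shift cm [0.4  0.62 7.35]
turn [ 0.001  0.005 -0.009]
157 4725 [469.6 342. ] [70.4 24. ] 9.7 159.7
149 6772 [467.1 341.5] [115.5  38.5] 9.7 153.4
120 11822 [467.1 341.5] [115.6  38.7] 9.7 154.1
```

View pics/w1.png

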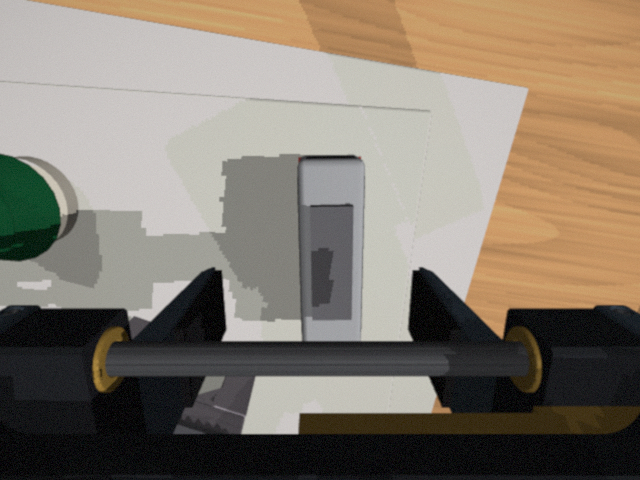

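The wrist view shows the tram (x 300–363, y 155–340) lying along the gap between the fingers. The roof pod measures 70x24 centred at (469.6,342), which agrees with the other views. I descend.

Request:
move_arm([
  [[1, 0.4, 0.7, 3, 0, 0.005, -0.009], [1, 0, 0, 2.4, 0, 0, 0], [1, 0, 0, 1.2, 0, 0, 0], [1, 0, 0, 0, 0, 0, 0], [1, 0, 0, 0, 0, 0, 0]],
])

```text
time_s: 4.03
ee_pos: [474.8, 343.5, 136.9]
ee_rot: [179.5, 0.9, -170.5]
force: [-0.1, -0.0, -0.1]
gripper_width: 91.4
```

```bash
python3 go.py 469.7 341 122 189.6
```

```text
t 4.03 pos [474.8 343.5 136.9] rot [ 179.53    0.9  -170.54] F [-0.1 -0.  -0.1] w 91.4
shift cm [ 0.57 -0.18  1.48]
turn [ 0.008  0.016 -0.002]
```

Request:
move_arm([
  [[1, 0.5, -0.2, 1.4, 0.008, 0.016, 0], [1, 0, 0, 0, 0, 0, 0], [0.3, 0, 0, 0, 0, 0, 0], [0.3, 0, 0, 0, 0, 0, 0], [0.3, 0, 0, 0, 0, 0, 0], [0.3, 0, 0, 0, 0, 0, 0], [0.3, 0, 0, 0, 0, 0, 0], [0.3, 0, 0, 0, 0, 0, 0]],
], force=20)

```text
time_s: 5.03
ee_pos: [471.0, 341.4, 123.8]
ee_rot: [179.9, 0.1, -170.5]
force: [-0.4, 0.5, -0.2]
gripper_width: 37.7
```

Gripped: the opening is 37.7, against a tram width of 38. I lift and head for the box.

Request:
move_arm([
  [[0.3, 0, 0, -3, 0, 0, 0], [0.3, 0, 0, -5, 0, 0, 0], [0.3, 0, 0, -5, 0, 0, 0], [0.3, 0, 0, -6, 0, 0, 0], [0.3, 0, 0, -6, 0, 0, 0], [0.3, 0, 0, 0, 0, 0, 0], [0.3, 0, 0, 0, 0, 0, 0]],
], force=20)

```text
time_s: 5.9
ee_pos: [469.6, 340.2, 377.4]
ee_rot: [-179.9, -0.3, -170.5]
force: [-0.9, 0.2, -1.7]
gripper_width: 37.9
```

```bash
python3 go.py 505.5 -256 380 107.4
```

```text
t 5.9 pos [469.6 340.2 377.4] rot [-179.85   -0.32 -170.54] F [-0.9  0.2 -1.7] w 37.9
shift cm [  6.26 -59.4   -0.08]
turn [-0.006 -0.003  1.432]
```

Request:
move_arm([
  [[0.3, 0.5, -3, 0, 0, 0, 0], [0.3, 0.5, -5, 0, 0, 0, 0], [0.3, 0.5, -5.2, 0, 0, 0, 0], [0.3, 0.5, -5.2, 0, 0, 0, 0], [0.3, 0.5, -5.2, 0, 0, 0, 0], [0.3, 0.5, -5.2, 0, 0, 0, 0], [0.3, 0.5, -5.2, 0, 0, 0, 0], [0.3, 0.5, -5.2, 0, 0, 0, 0], [0.3, 0.5, -5.2, 0, 0, 0, 0], [0.3, 0.5, -5.2, 0, 0, 0, 0], [0.3, 0.5, -5, 0, 0, 0, 0], [0.3, 0.5, -3, 0, 0, 0, 0]],
], force=20)

```text
time_s: 7.4
ee_pos: [499.6, -253.6, 354.3]
ee_rot: [179.7, -2.8, -170.2]
force: [0.6, 0.7, -0.9]
gripper_width: 38.0
```

Request:
move_arm([
  [[0.3, 0, 0, 0, 0, 0, 0.1], [0.3, 0, 0, 0, 0, 0, 0.16], [0.3, 0, 0, 0, 0, 0, 0.16], [0.3, 0, 0, 0, 0, 0, 0.16], [0.3, 0, 0, 0, 0, 0, 0.16], [0.3, 0, 0, 0, 0, 0, 0.16], [0.3, 0, 0, 0, 0, 0, 0.16], [0.3, 0, 0, 0, 0, 0, 0.16], [0.3, 0, 0, 0, 0, 0, 0.12], [0.3, 0, 0, 0, 0, 0, 0.06], [0.3, 0, 0, 0, 0, 0, 0], [0.3, 0, 0, 0, 0, 0, 0]],
], force=20)

```text
time_s: 8.9
ee_pos: [490.9, -253.0, 326.7]
ee_rot: [-175.1, -2.7, 106.6]
force: [1.0, 0.4, -1.7]
gripper_width: 37.8
```

```bash
python3 go.py 505.5 -256 380 107.4
```

```text
t 8.9 pos [ 490.9 -253.   326.7] rot [-175.1    -2.66  106.59] F [ 1.   0.4 -1.7] w 37.8
shift cm [-0.46  0.85 -5.45]
turn [-0.085 -0.047 -0.012]
```

Request:
move_arm([
  [[0.3, -0.5, 0.9, -1.5, -0.085, -0.047, -0.012], [0.3, 0, 0, 0, 0, 0, 0], [0.3, 0, 0, 0, 0, 0, 0]],
], force=20)

```text
time_s: 9.28
ee_pos: [501.8, -255.2, 338.4]
ee_rot: [-179.8, -0.2, 107.5]
force: [-0.1, 0.2, -1.8]
gripper_width: 37.5
```

```bash
python3 go.py 505.5 -256 72 107.4; python3 - <<'E'
from h import *
f=grab('side');save(f,'s2.png')
E
```

```text
t 9.28 pos [ 501.8 -255.2  338.4] rot [-1.7983e+02 -1.7000e-01  1.0749e+02] F [-0.1  0.2 -1.8] w 37.5
shift cm [-0.27  0.4  26.64]
turn [-0.003 -0.003  0.002]
```

View pics/s2.png

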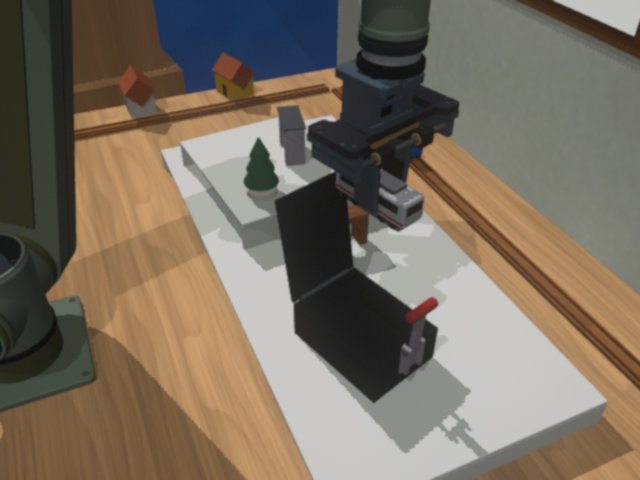

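The side view shows the tram held level at about (385,195) above the box, lid and clamp unchanged. I lower it.

Request:
move_arm([
  [[0.3, -0.3, 0.4, 3, 0, 0, 0], [0.3, 0, 0, 4, 0, 0, 0], [0.3, 0, 0, 4, 0, 0, 0], [0.3, 0, 0, 3, 0, 0, 0], [0.3, 0, 0, 2, 0, 0, 0], [0.3, 0, 0, 0, 0, 0, 0], [0.3, 0, 0, 0, 0, 0, 0]],
], force=20)

```text
time_s: 10.2
ee_pos: [506.3, -256.4, 171.2]
ee_rot: [-179.5, -0.4, 107.6]
force: [-0.1, -0.6, -1.3]
gripper_width: 37.5
```

```bash
python3 go.py 505.5 -256 71 107.4
```

```text
t 10.2 pos [ 506.3 -256.4  171.2] rot [-179.49   -0.4   107.59] F [-0.1 -0.6 -1.3] w 37.5
shift cm [-1.000e-02  2.000e-02  1.002e+01]
turn [-0.009 -0.007  0.003]
```

Request:
move_arm([
  [[0.3, 0, 0, 2.5, -0.009, -0.007, 0], [0.3, 0, 0, 2.5, 0, 0, 0], [0.3, 0, 0, 2, 0, 0, 0], [0.3, 0, 0, 1, 0, 0, 0], [0.3, 0, 0, 0, 0, 0, 0], [0.3, 0, 0, 0, 0, 0, 0]],
], force=20)

```text
time_s: 10.95
ee_pos: [511.5, -259.1, 96.5]
ee_rot: [179.4, 0.6, 107.6]
force: [-0.3, -0.6, -1.1]
gripper_width: 38.2
```

```bash
python3 go.py 505.5 -256 70 107.4
```

```text
t 10.95 pos [ 511.5 -259.1   96.5] rot [179.42   0.61 107.61] F [-0.3 -0.6 -1.1] w 38.2
shift cm [ 0.51 -0.51  2.64]
turn [0.01  0.011 0.004]
```

Request:
move_arm([
  [[0.3, 0.4, -0.4, 1.2, 0.01, 0.011, 0], [0.3, 0, 0, 0.6, 0, 0, 0], [0.3, 0, 0, 0.3, 0, 0, 0], [0.3, 0, 0, 0, 0, 0, 0], [0.3, 0, 0, 0, 0, 0, 0]],
], force=20)

```text
time_s: 11.58
ee_pos: [507.0, -256.8, 75.2]
ee_rot: [179.9, 0.0, 107.6]
force: [1.1, 0.6, -0.6]
gripper_width: 38.1
```

```bash
python3 go.py 505.5 -256 69 107.4
```

```text
t 11.57 pos [ 507.  -256.8   75.2] rot [1.7994e+02 3.0000e-02 1.0761e+02] F [ 1.1  0.6 -0.6] w 38.1
shift cm [ 0.12 -0.12  0.62]
turn [0.001 0.001 0.004]
```

Request:
move_arm([
  [[0.3, 0.1, -0.1, 0.3, 0, 0, 0], [0.3, 0, 0, 0.2, 0, 0, 0], [0.3, 0, 0, 0.2, 0, 0, 0], [0.3, 0, 0, 0.1, 0, 0, 0], [0.3, 0, 0, 0, 0, 0, 0]],
], force=20)

```text
time_s: 12.2
ee_pos: [506.2, -256.3, 68.9]
ee_rot: [179.9, 0.1, 107.6]
force: [-0.6, -0.3, -1.3]
gripper_width: 37.8
```

Request:
move_arm([
  [[0.3, 0, 0, 0.1, 0, 0, 0], [0.3, 0, 0, 0.1, 0, 0, 0], [0.3, 0, 0, 0.1, 0, 0, 0], [0.3, 0, 0, 0, 0, 0, 0]],
], force=20)

```text
time_s: 12.7
ee_pos: [506.3, -256.4, 68.8]
ee_rot: [179.8, 0.1, 107.6]
force: [0.1, -0.6, -0.9]
gripper_width: 37.9
```

Request:
move_arm([
  [[0.3, 0, 0, 0.3, 0, 0, 0], [0.3, 0, 0, 0.2, 0, 0, 0], [0.3, 0, 0, 0.1, 0, 0, 0]],
], force=20)

```text
time_s: 13.08
ee_pos: [506.4, -256.6, 68.6]
ee_rot: [179.8, 0.2, 107.6]
force: [-2.0, 0.3, 3.6]
gripper_width: 37.9
```

The tram is on the floor: the upward force is 3.6 N and the height has stopped falling. I open the jaws only part way, to stay clear of the walls, and rise.

Request:
move_arm([
  [[0.68, 0, 0, 0, 0, 0, 0], [0.68, 0, 0, 0, 0, 0, 0], [0.68, 0, 0, 0, 0, 0, 0], [0.68, 0, 0, 0, 0, 0, 0], [0.68, 0, 0, 0, 0, 0, 0], [0.68, 0, 0, -2, 0, 0, 0], [0.68, 0, 0, -4, 0, 0, 0], [0.68, 0, 0, -5, 0, 0, 0], [0.68, 0, 0, -5, 0, 0, 0], [0.68, 0, 0, 0, 0, 0, 0]],
])

```text
time_s: 14.32
ee_pos: [505.7, -256.2, 231.1]
ee_rot: [179.9, 0.1, 107.6]
force: [0.9, -0.7, -0.9]
gripper_width: 62.5
```

```bash
python3 go.py 447 -70 350 107.4; python3 - <<'E'
from h import *
f=grab('wrist');save(f,'w2.png')
W=cloud(f);c=f['color'].astype(int)
m=(W[...,2]>90)&(W[...,2]<112)&(abs(W[...,0]-506)<80)&(abs(W[...,1]+256)<80)&(c.sum(-1)>200)
p=W[m];print(len(p));r=cv2.minAreaRect(p[:,:2].astype(np.float32));print(r,np.percentile(p[:,2],[2,50,98]))
E
```

```text
t 14.32 pos [ 505.7 -256.2  231.1] rot [1.7986e+02 1.4000e-01 1.0762e+02] F [ 0.9 -0.7 -0.9] w 62.5
shift cm [ 19.49   0.07 -11.94]
turn [0.002 0.002 0.004]
6406
((511.17626953125, -267.9134521484375), (38.50190734863281, 148.77735900878906), 17.622846603393555) [ 95.25911041  99.17497875 105.90655902]
```

View pics/w2.png

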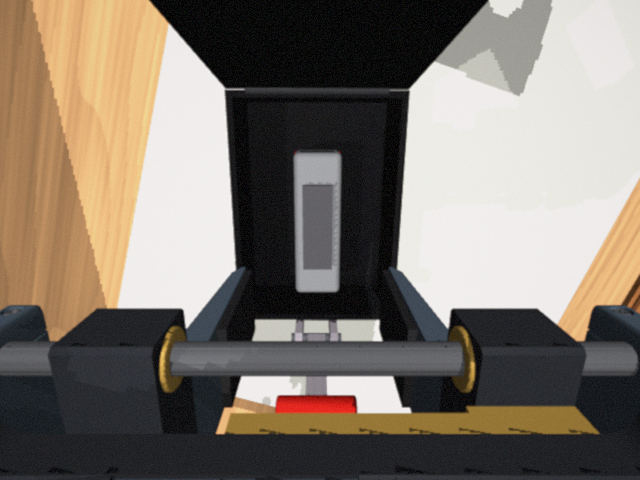

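The wrist view shows the tram standing aligned in the box (x 293–341, y 152–292), lid open at the top, clamp at (317,400). Now up over the lid with closed fingers to get behind it.

Request:
move_arm([
  [[0, 0, 0, -5, 0, 0, 0], [0, 0, 0, -6, 0, 0, 0], [0, 0, 0, -3, 0, 0, 0], [0, 4, 0, 0, 0, 0, 0], [0, 5, 0, -0.3, 0, 0, 0], [0, 5, 0, -0.3, 0, 0, 0], [0, 5, 0, -0.3, 0, 0, 0], [0, 1.5, 0, 0, 0, 0, 0], [0, 0, 0, 0, 0, 0, 0], [0, 0, 0, 0, 0, 0, 0]],
], force=20)

```text
time_s: 15.62
ee_pos: [438.2, -55.5, 366.2]
ee_rot: [-178.4, -1.2, 107.5]
force: [0.2, 1.0, 0.0]
gripper_width: 0.2
```

```bash
python3 go.py 444 -60 255 107.4
```

```text
t 15.62 pos [438.2 -55.5 366.2] rot [-178.43   -1.21  107.46] F [0.2 1.  0. ] w 0.2
shift cm [-0.84  0.72 11.09]
turn [-0.027 -0.021  0.001]
```

Request:
move_arm([
  [[0, -0.4, 0.6, 5, -0.027, -0.021, 0], [0, 0, 0, 4, 0, 0, 0], [0, 0, 0, 2, 0, 0, 0], [0, 0, 0, 0, 0, 0, 0], [0, 0, 0, 0, 0, 0, 0]],
])

```text
time_s: 16.25
ee_pos: [446.5, -62.9, 251.6]
ee_rot: [-180.0, 0.1, 107.0]
force: [-0.4, -0.3, 0.7]
gripper_width: 0.4
```

```bash
cat > bx.py <<'E'
from h import *
from scipy.spatial.transform import Rotation as Ro
s=monitor.state();B=Ro.from_euler('z',107.4,degrees=True);T=Ro.from_euler('xyz',s['ee_rot'],degrees=True)
print('t',round(s['time_s'],2),'box xyz',B.inv().apply(s['ee_pos']-[501,-242,50]).round(1),'F box',B.inv().apply(s['force']).round(1),'turn to fix',(T.inv()*Ro.from_euler('xyz',[180,0,107.4],degrees=True)).as_rotvec().round(3))
E
python3 bx.py
python3 - <<'E'
import numpy as np
for d in (100,90,80,70,60,50,40,30,20,10,0):
    t=np.radians(d);r=150-0.0*(90-d) if d>90 else 130+20*max(d,0)/90
    print(d,'tcp',(np.array([90-r*np.cos(t)+6*np.sin(t)+16,66+r*np.sin(t)+6*np.cos(t)])).round())
E
```

```text
t 16.25 box xyz [187.2  -1.6 201.6] F box [-0.1  0.4  0.7] turn to fix [-0.001  0.002 -0.006]
100 tcp [138. 213.]
90 tcp [112. 216.]
80 tcp [ 86. 213.]
70 tcp [ 62. 205.]
60 tcp [ 40. 193.]
50 tcp [ 20. 178.]
40 tcp [  3. 160.]
30 tcp [ -9. 140.]
20 tcp [-18. 118.]
10 tcp [-23.  95.]
0 tcp [-24.  72.]
```

Request:
move_arm([
  [[0, -3, 0, 0, 0, 0, 0], [0, -2, 0, 0, 0, 0, 0], [0, -1.5, 0, 0, 0, 0, 0], [0, -1.5, 0, 0, 0, 0, 0], [0, -1.5, 0, 0, 0, 0, 0], [0, -1.5, 0, 0, 0, 0, 0], [0, 0, 0, 0, 0, 0, 0]],
])

```text
time_s: 17.12
ee_pos: [482.3, -173.1, 255.8]
ee_rot: [179.7, 0.2, 107.0]
force: [-0.8, 0.0, -0.4]
gripper_width: 0.4
```

```bash
python3 bx.py
```

```text
t 17.12 box xyz [ 71.3  -2.8 205.8] F box [ 0.3  0.8 -0.4] turn to fix [ 0.005  0.004 -0.007]
```

Request:
move_arm([
  [[0, -1.5, 0, 0.6, 0, 0, 0], [0, -1.6, 0, 1.0, 0, 0, 0], [0, -1.0, 0, 0.8, 0, 0, 0], [0, -1.0, 0, 0.8, 0, 0, 0], [0, -0.9, 0, 0.9, 0, 0, 0], [0, -0.8, 0, 0.9, 0, 0, 0], [0, 0, 0, 0, 0, 0, 0]],
])

```text
time_s: 18.0
ee_pos: [504.4, -243.3, 202.5]
ee_rot: [179.7, 0.3, 107.0]
force: [-0.6, -0.1, 0.1]
gripper_width: 0.6
```

```bash
python3 bx.py
```

```text
t 18.0 box xyz [ -2.2  -2.8 152.5] F box [0.1 0.6 0.1] turn to fix [ 0.006  0.005 -0.006]
```

Request:
move_arm([
  [[0, -0.8, 0, 1.4, 0, 0, 0], [0, -0.6, 0, 1.4, 0, 0, 0], [0, -0.4, 0, 1.4, 0, 0, 0], [0, -0.3, 0, 1.4, 0, 0, 0], [0, -0.1, 0, 1.2, 0, 0, 0], [0, 0, 0, 0.8, 0, 0, 0], [0, 0, 0, 0, 0, 0, 0]],
])

```text
time_s: 18.88
ee_pos: [512.3, -266.4, 122.3]
ee_rot: [179.6, 0.4, 107.1]
force: [-1.4, -0.3, 7.5]
gripper_width: 0.6
```

```bash
python3 bx.py
```

```text
t 18.88 box xyz [-26.6  -3.5  72.3] F box [0.1 1.4 7.5] turn to fix [ 0.007  0.007 -0.006]
```

The tip is at box z 72.3 with 7.5 N upward, so the lid is shut. I press briefly, rise and look.

Request:
move_arm([
  [[0, 0, 0, 0.4, 0, 0, 0], [0, 0, 0, 0.4, 0, 0, 0], [0, 0, 0, -3, 0, 0, 0], [0, 0, 0, -5, 0, 0, 0], [0, 0, 0, -6, 0, 0, 0], [0, 0, 0, -4, 0, 0, 0], [0, 0, 0, 0, 0, 0, 0]],
])

```text
time_s: 19.75
ee_pos: [509.5, -263.3, 306.7]
ee_rot: [179.5, 0.4, 107.2]
force: [-0.1, -0.8, -0.3]
gripper_width: 0.3
```

```bash
python3 bx.py; python3 - <<'E'
from h import *
f=grab('side');save(f,'s3.png')
W=cloud(f);c=f['color'].astype(int)
B=cv2.Rodrigues(np.array([0,0,np.radians(107.4)]))[0]
L=(W-[501,-242,50])@B
m=(abs(L[...,0])<80)&(abs(L[...,1])<55)&(abs(L[...,2]-72)<25)&(c.sum(-1)<150)
p=L[m];A=np.c_[p[:,:2],np.ones(len(p))];q=np.linalg.lstsq(A,p[:,2],rcond=None)[0];print('lid plane',len(p),q)
r=(c[...,0]>120)&(c[...,1]<70)&(c[...,2]<70)&(abs(L[...,0]+100)<100)&(abs(L[...,1])<60)
p=L[r];print('bar',len(p),p.min(0),p.max(0),p.mean(0))
E
```

```text
t 19.75 box xyz [-22.9  -1.7 256.7] F box [-0.8  0.3 -0.3] turn to fix [ 0.008  0.007 -0.004]
lid plane 5210 [-7.92096116e-05 -5.10096024e-05  7.08172376e+01]
bar 144 [-107.04879598  -23.69762317  159.22813876] [-98.29665999  22.88396832 164.8969347 ] [-1.02708736e+02 -1.12711210e-01  1.62040446e+02]
```

View pics/s3.png

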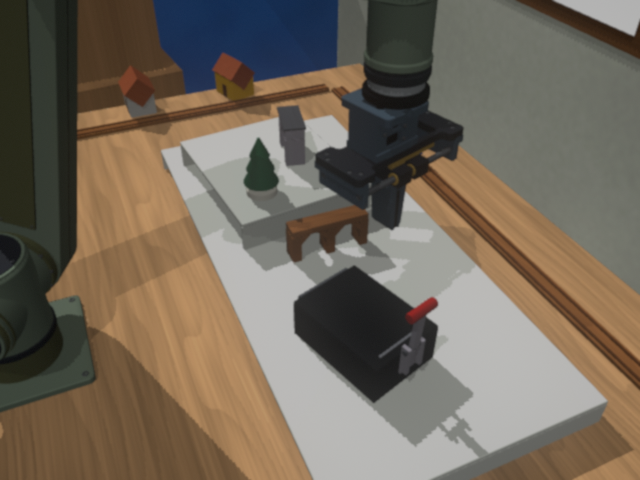

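The lid is flat: slope under 0.0001, height 71. The bar is still up at (422,309), box x -103 and z 156, and fir, portal and arch are upright. I go over to the clamp's outer side.

Request:
move_arm([
  [[0, -4, 0, 0, 0.008, 0.007, 0], [0, -5, 0, 0, 0, 0, 0], [0, -4, 0, 0, 0, 0, 0], [0, -1.5, 0, 0, 0, 0, 0], [0, 0, 0, 0, 0, 0, 0], [0, 0, 0, 0, 0, 0, 0]],
])

```text
time_s: 20.55
ee_pos: [549.6, -399.4, 292.0]
ee_rot: [-179.2, -1.3, 107.3]
force: [-0.1, 0.3, -0.1]
gripper_width: 0.6
```

```bash
python3 bx.py
```

```text
t 20.55 box xyz [-164.8    0.7  242. ] F box [ 0.3  0.1 -0.1] turn to fix [-0.014 -0.022 -0.001]
```

Request:
move_arm([
  [[0, 0, 0, 4, -0.014, -0.022, 0], [0, 0, 0, 3, 0, 0, 0], [0, 0, 0, 1.5, 0, 0, 0], [0, 0, 0, 0, 0, 0, 0], [0, 0, 0, 0, 0, 0, 0]],
])

```text
time_s: 21.18
ee_pos: [549.5, -393.9, 209.3]
ee_rot: [179.7, 0.2, 107.6]
force: [0.2, 0.7, -0.5]
gripper_width: 0.6
```

```bash
python3 bx.py
```

```text
t 21.18 box xyz [-159.5   -0.9  159.3] F box [ 0.6 -0.4 -0.5] turn to fix [0.005 0.004 0.004]
```

Request:
move_arm([
  [[0, 1.5, 0, 1.1, 0.005, 0.004, 0.004], [0, 1.5, 0, 0, 0, 0, 0], [0, 1.5, 0, 0, 0, 0, 0], [0, 1.5, 0, 0, 0, 0, 0], [0, 0.8, 0, 0, 0, 0, 0], [0, 0, 0, 0, 0, 0, 0]],
])

```text
time_s: 21.92
ee_pos: [530.7, -328.1, 203.8]
ee_rot: [179.6, 0.6, 107.4]
force: [-0.0, 0.2, 0.0]
gripper_width: 0.7
```

```bash
cat >> bx.py <<'E'
f=grab('side');W=cloud(f);c=f['color'].astype(int);L=B.inv().apply((W-[501,-242,50]).reshape(-1,3)).reshape(W.shape)
r=(c[...,0]>100)&(c[...,1]<70)&(c[...,2]<70)&(abs(L[...,0]+50)<100)&(abs(L[...,1])<60)&(abs(L[...,2]-110)<80)
p=L[r]; print('bar',len(p),p.mean(0).round(1) if len(p) else '', p.max(0).round(1) if len(p) else '')
E
python3 bx.py
```

```text
t 21.93 box xyz [-91.1  -2.5 153.8] F box [ 0.2 -0.   0. ] turn to fix [0.006 0.011 0.   ]
bar 11 [-67.2  21.9 156.1] [-63.3  24.1 158.1]
```

Request:
move_arm([
  [[0, 1.4, 0, 0.6, 0, 0, 0], [0, 1.4, 0, 0.9, 0, 0, 0], [0, 0.9, 0, 0.7, 0, 0, 0], [0, 0.9, 0, 0.8, 0, 0, 0], [0, 0, 0, 0, 0, 0, 0]],
])

```text
time_s: 22.6
ee_pos: [516.5, -282.2, 171.2]
ee_rot: [179.6, 0.6, 107.3]
force: [-0.5, -0.2, 0.9]
gripper_width: 0.4
```

```bash
python3 bx.py
```

```text
t 22.6 box xyz [-43.   -2.7 121.2] F box [-0.1  0.6  0.9] turn to fix [ 0.006  0.01  -0.001]
bar 49 [-30.5  13.9 118.9] [-26.3  23.9 121.5]
```

Bar is at about 27°, following well. I push it the rest of the way down.

Request:
move_arm([
  [[0, 0.7, 0, 0.9, 0, 0, 0], [0, 0.6, 0, 0.9, 0, 0, 0], [0, 0.5, 0, 0.9, 0, 0, 0], [0, 0.2, 0, 0.7, 0, 0, 0], [0, 0, 0, 0.4, 0, 0, 0], [0, 0, 0, 0, 0, 0, 0]],
])

```text
time_s: 23.4
ee_pos: [512.1, -264.5, 139.5]
ee_rot: [179.4, 1.0, 107.3]
force: [0.3, -0.6, -0.4]
gripper_width: 0.6
```

```bash
python3 bx.py
```

```text
t 23.4 box xyz [-24.8  -3.9  89.5] F box [-0.7 -0.1 -0.4] turn to fix [ 0.011  0.018 -0.001]
bar 41 [-23.2  15.1  87.5] [-19.5  23.   89.9]
```

Request:
move_arm([
  [[0, 0, 0, 0.3, 0, 0, 0], [0, 0, 0, 0.4, 0, 0, 0], [0, 0, 0, 0.5, 0, 0, 0]],
])

```text
time_s: 23.82
ee_pos: [512.6, -264.5, 137.9]
ee_rot: [179.1, 1.2, 107.3]
force: [-10.7, 5.0, 34.4]
gripper_width: 0.3
```

```bash
python3 bx.py
```

```text
t 23.82 box xyz [-25.   -4.4  87.9] F box [ 8.   8.7 34.4] turn to fix [ 0.015  0.022 -0.001]
bar 40 [-23.1  14.7  86.7] [-18.2  23.4  89.5]
```

At the stop: 34 N with no further travel, tip at box z 88. I retreat straight up.

Request:
move_arm([
  [[0, 0, 0, -2, 0, 0, 0], [0, 0, 0, -5, 0, 0, 0], [0, 0, 0, -6, 0, 0, 0], [0, 0, 0, -6, 0, 0, 0], [0, 0, 0, 0, 0, 0, 0], [0, 0, 0, 0, 0, 0, 0], [0, 0, 0, 0, 0, 0, 0]],
])

```text
time_s: 24.75
ee_pos: [507.2, -259.6, 326.1]
ee_rot: [179.5, 0.7, 107.3]
force: [-0.0, 0.4, -0.2]
gripper_width: -0.1
```

```bash
python3 bx.py; python3 - <<'E'
from h import *
f=dict(np.load('last_side.npz'));save(f,'s4.png');grab('scene')
E
python3 m.py | grep -A1 -E "scene|side|portal top|fir|arch top|low"
```

```text
t 24.75 box xyz [-18.6  -0.6 276.1] F box [ 0.4 -0.1 -0.2] turn to fix [ 0.008  0.012 -0.001]
bar 197 [-24.5  -0.6  86.5] [-17.9  24.5  90. ]
scene
low 50835 min [ 344.2 -363.8   47.5] max [779.  472.3  53.8]
   rect [-250.8   39.7] [ 878.7 2332.2] 90.0
--
portal top 1391 min [553.1 202.  191.7] max [610.  299.8 197.4]
   rect [580.2 250. ] [103.3  49.2] 76.8
fir 1797 min [462.6 117.  122.2] max [591.3 230.1 221.5]
   rect [531.  178.3] [159.1  66.5] 34.8
--
arch top 994 min [479.4 -17.4 115.7] max [624.2  18.4 122.6]
   rect [550.1 -59. ] [157.2 152.4] 89.9
--
side
low 46404 min [ 341.6 -394.8   45.6] max [777.  403.2  53.9]
   rect [766.5  44.4] [1581.7  888.4] 0.8
--
portal top 568 min [552.  199.1 190.7] max [607.8 299.1 195.6]
   rect [581.3 250.5] [108.6  46.5] 76.9
fir 1452 min [442.8 106.2 119.1] max [571.2 284.  220. ]
   rect [523.6 193.5] [222.9  66.5] 48.7
--
arch top 342 min [571.7 -20.7 115.5] max [623.4  15.6 121.1]
   rect [596.1  -2.8] [57.7 40.6] 1.0
```

View pics/s4.png

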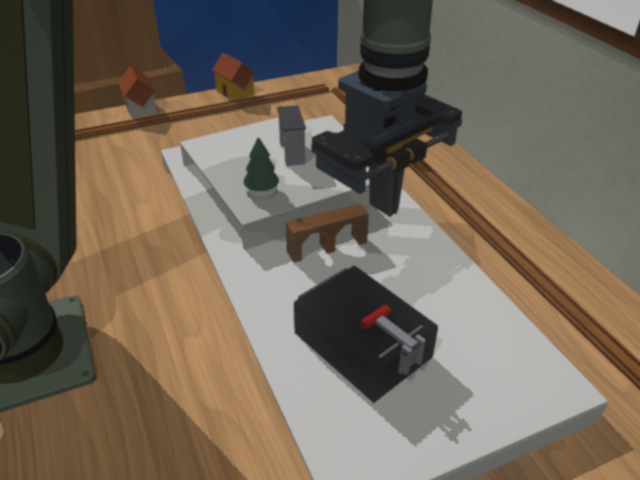

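The side view shows the lid shut and the clamp lying on it, bar at (376,317), box x -24 and top z 89. The bystanders have not moved and the arm is clear, so I hand in.

```bash
python3 -c "
from workcell import job; print(job.job_done())"
```

```text
the job is handed in; nothing more can be done
None
```

The job is done and handed in at about 25 s of the 64 s. The tram stands on its wheels in the box, the lid is shut, and the clamp is down on it. I viewed 7 pictures.

- **Tram:** I gripped it at 37.7 mm, carried it over the lid and lowered it to the floor. Contact was 3.6 N before release, and the wrist view afterwards showed it upright and aligned. I could not see it again once the lid was shut.
- **Lid:** After closing it measured flat (slope under 0.0001, top at box z about 71, expected 72).
- **Clamp:** The last picture has the bar at box x -24, z top about 89 (expected -23 and 89). The final press peaked at 34 N through the fingers.
- **Bystanders:** The portal and viaduct positions matched the start to within about 1 mm in the scene camera. The fir's extents matched as closely, though its mask picked up other objects. All three stand upright in the last picture.

Two things disagreed on the way. The tool sagged about 50 mm and tilted 5° while carrying the tram, which I corrected before lowering it. One automatic check of the tram's outline also took in the clamp cheeks, so I relied on the picture there. No final check failed.

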